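Drag a sample tote out from under the bench riser with the hook

TASK

The blue sample tote stands deep under the white bench riser, held back by the sprung red roller that hangs from the riser's deck. Take the black-handled drag hook, slide it in over the tote's tall front plate so that its rod carries the roller up, drop the blade behind the plate and draw the tote straight out until its front plate stands about 4 cm in front of the riser's front edge. Then unhook and stand the hook upright on the bench again; keep the vials upright in the tote and leave the glassware around it alone.

Things in the scene. Friction and masses are not known exactly. Their poses are not given: they have to be found in the camera images.
- riser: White sheet-metal bench riser, fixed, 250 mm deep, 220 mm wide, its open front turned to the robot's left; deck underside 185 mm, deck top 197 mm above the bench. Open leg frames, 184 mm apart inside, begin 35 mm behind the deck's front edge. Origin on the bench straight under the middle of the deck's front edge; x points inward (to the robot's front right), y to the bay's left, z up. Glassware stands fixed on the deck.
- deck_edge (a point): Middle of the deck's front edge at the deck's underside, 185 mm above the bench; axes as the riser's. A folded rim along this edge hangs 8 mm lower (lowest 177 mm above the bench), so only the gap below 177 mm is open.
- catch (a joint): Sprung steel arm at the riser's middle (y = 0), 88 mm long, hinged 20 mm inside the front edge, 165 mm above the bench; a free red roller at its end. 0 rad: hanging on its stop; grows (to 1.1) as it is pushed inward and up; it cannot swing outward past 0. The spring and its weight press about 1 to 1.5 N down at the roller, onto whatever lifts it, so it bears a held hook's nose down a little.
- catch_roller (a point): Middle of the red roller's axis (16 mm diameter, 26 mm wide). Hanging at 0 it is 61 mm inside the front edge and 87 mm above the bench, so the tote's 94 mm high front plate stops against it; to let the plate out the roller's underside must be held above 94 mm, as by the hook's rod lying over the plate.
- tote: Blue open tote, 119 mm (x) by 146 mm (y), about 0.4 to 0.7 kg, gliding on the bench; origin under its middle, x inward (as the riser), z up. Side and rear walls 58 mm high; front plate at x = -59.5 to -55.5 mm, 94 mm high with an 8 mm bead along its top (x = -63.5 to -55.5). Behind it an empty well to x = -24 mm, floor 6 mm up; then cells; capped vials, tops 60 mm above the bench.
- tote_lip (a point): Middle of the front plate's top edge, on its inner face (x = -55.5 mm in the tote's frame), 94 mm above the bench; axes as the tote's. At the start 105 to 120 mm inside the riser's front edge.
- hook_handle (a point): Centre of the drag hook's black handle, a flat plate 60 mm long (x), 18 mm wide (y), 38 mm high (z) standing on its lower edge. x points along the rod to the blade, z up. A steel rod, 8 mm thick, its axis 7 mm above this point, joins handle and blade. 157 mm long in all, 0.16 kg; stands by itself on handle and blade. Grip it across the 18 mm width, with the gripper pitched as needed.
- hook_blade (a point): Middle of the blade's lower edge on its inner face (towards the handle), 123 mm ahead of the handle's centre and 19 mm below it, level with the handle's foot. The blade is a steel plate 36 mm wide, 4 mm thick (the hook ends 6 mm beyond this point), reaching 22 mm below the rod's underside; the rod's top is 30 mm above this point.
- vial_00: Capped white sample vial, 35 mm diameter, 54 mm high, standing loose in a cell of the tote; origin under its foot, z up.
- vial_05: Capped white sample vial, 35 mm diameter, 54 mm high, standing loose in a cell of the tote; origin under its foot, z up.
- vial_02: Capped white sample vial, 35 mm diameter, 54 mm high, standing loose in a cell of the tote; origin under its foot, z up.
- vial_08: Capped white sample vial, 35 mm diameter, 54 mm high, standing loose in a cell of the tote; origin under its foot, z up.
- vial_12: Capped white sample vial, 35 mm diameter, 54 mm high, standing loose in a cell of the tote; origin under its foot, z up.
- beaker_100: Glass beaker, 53 mm diameter, 70 mm high, on the bench behind the riser, left; leave alone. Origin under its foot.
- reagent_1: White bottle with red cap, 45 mm diameter, 103 mm high, on the bench behind the riser, left; leave alone. Origin under its foot.
- measuring_cylinder: Clear measuring cylinder, 51 mm foot, 157 mm high, on the bench to the right of the riser; leave alone. Origin under its foot.

How it is judged:
By the outcome, as a careful person would: the job done as asked, in the order asked, and still so for the second after the job is handed in, with the robot touching nothing.
It also fails if it takes over 54 s, if anything falls off the work surface, if the arm or the gripper's body presses on something with over 40 N, if the wrist force passes 120 N, or if a joint passes its speed limit or range.

ROBOT

A 6-joint arm with a two-finger parallel gripper is mounted at the origin on a cart in front of the work surface, level with it; the furniture and walls round the work are solid. World frame = base frame: x ahead of the robot, y to its left, z up, the work surface at z = 0. Lengths are in m, angles in degrees, forces in N, time in s.
With the tool pointing down it reaches from about 0.375 to 0.9 m from the base axis. Payload 3.1 kg.
Tool frame: the origin (TCP) lies on the front face of the gripper's body, between the roots of the fingers; the fingertips stand 70 mm ahead of it and the grasp point (between the pads) lies 51 mm ahead of it (bot.tip_extent is the distance from the TCP to the fingertips, in m); z points along the fingers, x is the direction in which the jaws open and shut, and the axes are right-handed (so a half turn about z gives the same grasp; the last joint's range is limited). The gripper opens to 87 mm and grips with 3 to 60 N. Pads are 19 mm wide; open, the fingers measure 117 mm over their backs; the gripper's body (75 mm by 190 mm) begins 51 mm behind the grasp point.
Start: joints at [-82.535, 30.224, 82.088, -0, 67.689, -10.227], TCP at [0.19, -0.595, 0.292] pointing down, gripper open.
Joint ranges: [-176.69, 176.69], [-43.24, 126.21], [12.49, 139.97], [-82, 262], [0, 151.66], [-163.58, 163.58]. Speed limits (degrees/s): [159.86, 159.86, 180, 180, 180, 180].

INTERFACE

Orientations are given as a 3x3 rotation matrix whose columns are the frame's x, y, z axes.
In Python, from rig import bot, viewer, ticket gives the robot as it stands. The module is installed in compiled form; this text tells all that it offers.
- The arm moves only by the tool arm_command, never from a script. Its argument "targets" is a list of rows, each an object with "rot": the turn, a rotation vector about the tool's x, y, z in degrees, a list of three; "offset": the shift along the tool's x, y, z in cm, a list of three; "gripper": the closure, from 0 (fully open) to 1 (shut). A call has 1 to 8 rows; each row is the pose to reach, as a shift and turn from the pose commanded when the call began, along the tool's axes at that moment; what a row does not reach only later rows make up. A row lasts 1/10 s, in which the tool goes at most 50 mm and 8.59 degrees, less where a joint would pass 70% of its speed; a pose out of reach is approached as far as the arm can. A call with a gripper value outside its range is refused whole. The fingers move at their own pace and stop on an object; the grip force is fixed at half the most. Time passes only in rows, so rows that repeat a pose let the fingers close. It gives the time, the measured TCP pose, the force and the opening at its end, in the units of the state.
- bot.read_state(): the state, without advancing time (a new reading comes with each control period).
- viewer.capture(name): name is "scene" or "top" or "wrist"; returns a dict with "frame" (480x640x3 uint8, red, green, blue), "fx", "fy", "cx", "cy" (pixels), "D" ([k1, k2, p1, p2, k3] as OpenCV has them; the pictures are not rectified), "view" (4x4, takes a point from world to camera coordinates). Camera axes: x right, y down, z forward; pixel columns grow to the right and rows downward; lengths in m; the calibration is good to about 2 mm. A picture is of the moment at which its call begins. There is no depth.
- ticket.hand_in(): hands the job in, once; it reports no verdict.
The state is a dict: "time_s": time; "joint_positions": joint angles; "qvel": joint speeds; "tau": joint torques, N m; "position": TCP position; "tcp_rot": TCP orientation; "force": force on the tool from outside, world axes, zero at the start; "moment": the same for the moment, N m; "opening": opening from 0.0 (shut) to 1.0 (fully open).
Only numpy, scipy, OpenCV 4.12 (cv2) and the standard library are available. Lean on these libraries where they do the work, as an engineer would, in place of code of your own. Each camera call takes 0.05 s, during which the arm holds its last target. There are 200 camera calls.

## Working session

There is one attempt and no reset: what is moved stays moved. The work goes in short steps, Python scripts to look and compute and a tool call to move; the robot and the scene stay as the last step left them, time stands still between calls to the robot, and variables do not carry over. Pictures are saved under pics/ and viewed, about 8 in all and at most 12, crops included, and the job is handed in when it is done.

Besides the shell and the picture viewer there is one more tool, called as name(argument=value, ...) on one line, values as JSON. arm_command: Moves the arm, as the interface text tells. Its arguments: {"type":"object","properties":{"targets":{"type":"array"}},"required":["targets"]}

```bash
mkdir -p pics
cat > h.py <<'E'
import numpy as np, cv2
from rig import bot, viewer, ticket
def cap(name, fn=None):
    c=viewer.capture(name)
    if fn: cv2.imwrite('pics/'+fn, cv2.cvtColor(c['frame'],cv2.COLOR_RGB2BGR))
    return c
def K(c): return np.array([[c['fx'],0,c['cx']],[0,c['fy'],c['cy']],[0,0,1.]])
def ray(c,uv):
    p=cv2.undistortPoints(np.array([[uv]],float),K(c),np.array(c['D'],float))[0,0]
    V=np.array(c['view']);R,t=V[:3,:3],V[:3,3]
    return -R.T@t, R.T@np.array([p[0],p[1],1.])
def onz(c,uv,z):
    o,d=ray(c,uv); return o+d*(z-o[2])/d[2]
def proj(c,P):
    V=np.array(c['view']);r,_=cv2.Rodrigues(V[:3,:3])
    return cv2.projectPoints(np.array(P,float).reshape(-1,3),r,V[:3,3],K(c),np.array(c['D'],float))[0][:,0]
E
python3 - <<'E'
from h import *
s=bot.read_state(); print({k:np.round(v,3).tolist() for k,v in s.items()})
for n in('scene','top'):
    c=cap(n,n+'0.png'); print(n,np.round(c['view'],3).tolist(),c['fx'],c['D'])
a=[cv2.imread('pics/%s0.png'%n) for n in('scene','top')]
E
```

```text
{'time_s': 0.0, 'joint_positions': [-82.536, 30.279, 82.157, 0.002, 67.688, -10.226], 'qvel': [-0.057, 0.054, 0.039, 0.005, -0.092, 0.052], 'tau': [-0.001, -44.006, -17.659, 0.063, 0.058, -0.0], 'position': [0.19, -0.595, 0.291], 'tcp_rot': [[0.304, -0.953, -0.0], [-0.953, -0.304, 0.002], [-0.002, -0.0, -1.0]], 'force': [1.584, -0.203, -0.355], 'moment': [-0.018, -0.025, 0.033], 'opening': 0.997}
scene [[0.361, 0.933, 0.004, -0.193], [0.468, -0.177, -0.866, -0.169], [-0.806, 0.314, -0.501, 1.733], [0.0, 0.0, 0.0, 1.0]] 547.5796493320786 [-0.14615198  0.          0.          0.          0.        ]
top [[0.11, -0.994, 0.016, -0.081], [-0.766, -0.095, -0.636, 0.539], [0.634, 0.058, -0.771, 0.984], [0.0, 0.0, 0.0, 1.0]] 529.0198145902272 [0.03792178 0.         0.         0.         0.        ]
```

View pics/scene0.png

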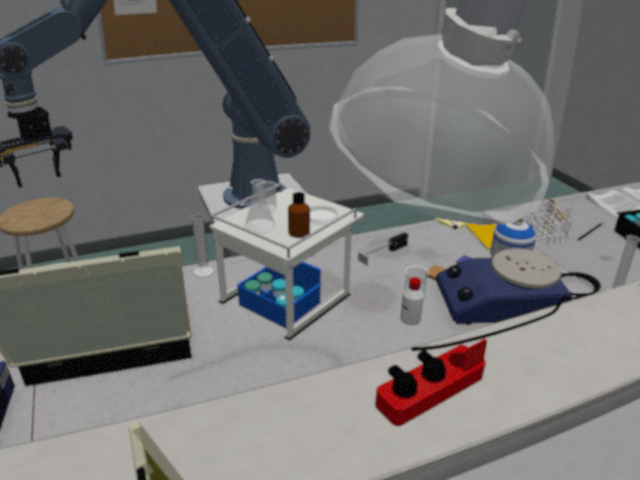

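View pics/top0.png

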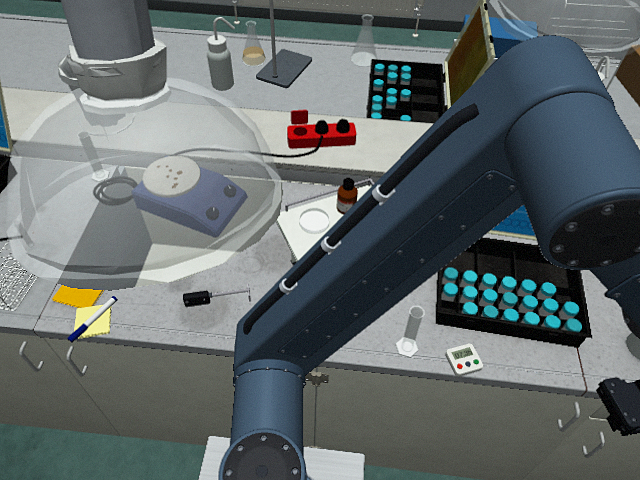

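The scene view shows the riser at about (290,240) with the blue tote under it, and the hook at (385,247). In the top view the hook handle is at (196,298) and the blade at (249,294). The arm covers the riser there. Next I'll enlarge both.

Run:
```python
import cv2,numpy as np
a=cv2.imread('pics/scene0.png')[165:345,190:430]; b=cv2.imread('pics/top0.png')[270:320,170:270]
a=cv2.resize(a,None,fx=3.33,fy=3.33,interpolation=cv2.INTER_CUBIC)
cv2.imwrite('pics/z0.png',a)
```

```text
(no output)
```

View pics/z0.png

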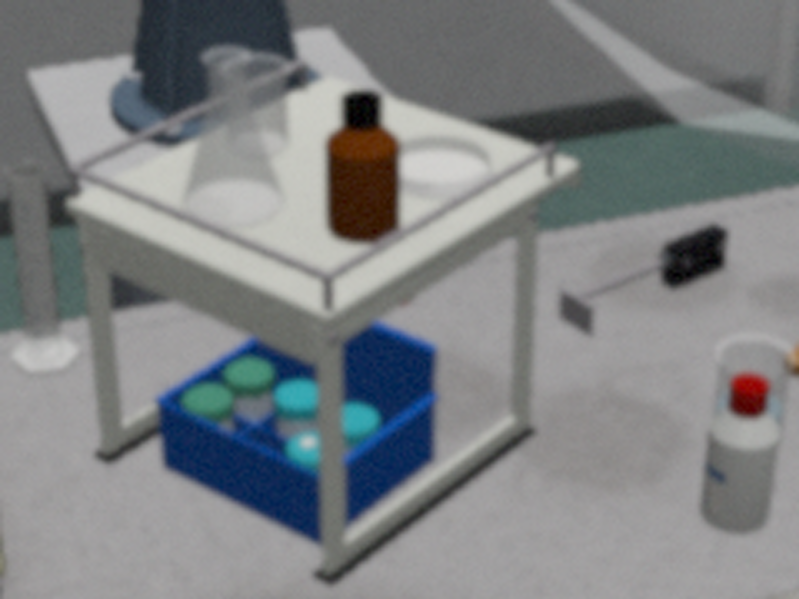

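Run:
```python
from h import *
c=cap('top'); im=cv2.cvtColor(c['frame'],cv2.COLOR_RGB2BGR)
g=im.max(2).astype(int)
m=(g<70).astype(np.uint8); m[:280]=0;m[315:]=0;m[:,:175]=0;m[:,215:]=0
n,l,st,ce=cv2.connectedComponentsWithStats(m); i=1+np.argmax(st[1:,4]); print('handle',st[i],ce[i])
pts=np.argwhere(l==i)[:,::-1].astype(np.float32); print(cv2.boxPoints(cv2.minAreaRect(pts)))
print('handle at z19',onz(c,ce[i],.019))
s=cap('scene')
for uv in [(214,228),(275,185),(363,213),(290,258)]: print(uv,onz(s,uv,.197))
for uv in [(196,298)]: print(onz(c,uv,.038))
print('scene handle',onz(s,(399,241),.02),'blade',onz(s,(364,258),.01))
print('top blade',onz(c,(249,297),.01))
```

```text
handle [183 291  30  16 347] [196.34582133 298.19884726]
[[181.97298 293.83783]
 [210.83784 289.02704]
 [213.05406 302.32434]
 [184.1892  307.13513]]
handle at z19 [0.45530892 0.26029982 0.019     ]
(214, 228) [ 0.54990365 -0.23172049  0.197     ]
(275, 185) [ 0.38426194 -0.04849044  0.197     ]
(363, 213) [0.5956367  0.08400016 0.197     ]
(290, 258) [ 0.718055   -0.12399223  0.197     ]
[0.44424036 0.25517935 0.038     ]
scene handle [0.45834334 0.26334655 0.02      ] blade [0.48911137 0.14709776 0.01      ]
top blade [0.47915671 0.13774557 0.01      ]
```

The crop shows the tall front plate at the tote's upper right, so the open front faces up-right. The front-left deck corner is at scene pixel (363,213). The hook's handle is at (398,241) and its blade at (363,258). I'll check the hanging dome's height before moving.

Run:
```python
from h import *
s=cap('scene');t=cap('top');w=cap('wrist')
def tri(a,b):
    o1,d1=ray(s,a);o2,d2=ray(t,b)
    A=np.c_[d1,-d2];x=np.linalg.lstsq(A,o2-o1,rcond=None)[0]
    p,q=o1+x[0]*d1,o2+x[1]*d2
    return (p+q)/2,np.linalg.norm(p-q)
print('collar',tri((482,45),(113,75)))
print('rim ctr',tri((440,165),(140,190)))
for z in(.3,.4,.5,.6):
    print(z,'scene L,R,low',[onz(s,u,z)[:2].round(2) for u in[(333,110),(553,150),(440,222)]],'top R,low',[onz(t,u,z)[:2].round(2) for u in[(283,170),(140,290),(0,260)]])
st=bot.read_state();T=np.eye(4);T[:3,:3]=st['tcp_rot'];T[:3,3]=st['position']
print('cam in tool',np.linalg.inv(np.array(w['view'])@T).round(3), (np.array(w['view'])@T).round(3),w['fx'])
o,_=ray(s,(0,0));print('scene cam',o, 'top cam',ray(t,(0,0))[0])
```

```text
collar (array([0.57914003, 0.35615682, 0.54038617]), np.float64(0.006728895292280525))
rim ctr (array([0.5345513 , 0.33780601, 0.27067313]), np.float64(0.05923336526793294))
0.3 scene L,R,low [array([0.17, 0.19]), array([0.63, 0.56]), array([0.86, 0.1 ])] top R,low [array([0.63, 0.07]), array([0.29, 0.27]), array([0.32, 0.55])]
0.4 scene L,R,low [array([0.5 , 0.05]), array([0.85, 0.33]), array([ 1.02, -0.02])] top R,low [array([0.53, 0.05]), array([0.23, 0.23]), array([0.26, 0.47])]
0.5 scene L,R,low [array([ 0.82, -0.09]), array([1.07, 0.11]), array([ 1.18, -0.14])] top R,low [array([0.42, 0.03]), array([0.17, 0.18]), array([0.19, 0.39])]
0.6 scene L,R,low [array([ 1.15, -0.23]), array([ 1.28, -0.12]), array([ 1.35, -0.25])] top R,low [array([0.32, 0.01]), array([0.11, 0.14]), array([0.13, 0.31])]
cam in tool [[ 1.     0.    -0.002  0.001]
 [ 0.     0.966  0.26  -0.071]
 [ 0.001 -0.26   0.966 -0.093]
 [ 0.     0.     0.     1.   ]] [[ 1.     0.     0.001 -0.001]
 [ 0.     0.966 -0.26   0.044]
 [-0.002  0.26   0.966  0.109]
 [ 0.     0.     0.     1.   ]] 334.9123316391407
scene cam [ 1.54675574 -0.39527039  0.72216793] top cam [-0.20192284 -0.08594914  1.10367447]
```

The collar triangulates to (0.58, 0.36, 0.54), so the dome hangs low over the work. I need its rim height accurately, so I'll view both sides with contrast raised.

Run:
```python
import cv2,numpy as np
cl=cv2.createCLAHE(4,(4,4))
def f(p,y0,y1,x0,x1):
    g=cv2.imread(p,0)[y0:y1,x0:x1]; return cv2.resize(cl.apply(g),(400,400),interpolation=cv2.INTER_CUBIC)
cv2.imwrite('pics/dome.png',np.hstack([f('pics/scene0.png',0,260,320,580),f('pics/top0.png',20,320,0,300)]))
```

```text
(no output)
```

View pics/dome.png

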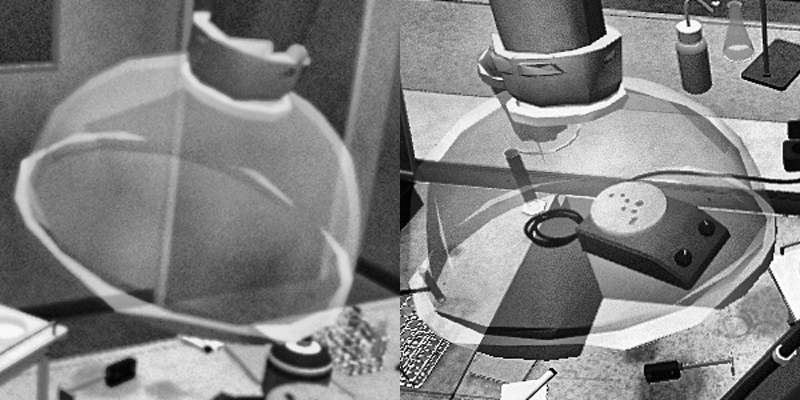

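The hood is tilted. Its rim in the scene view runs left (333,117), bottom (502,218), right (548,188). In the top view the rim's near edge runs (277,181) to (255,222) to (150,279) to (75,282). I'll match rim points along epipolar lines.

Run:
```python
from h import *
s=cap('scene');t=cap('top')
for uv in[(277,181),(255,222),(205,258),(150,279),(75,282),(30,267),(12,230)]:
    o,d=ray(t,uv)
    print(uv)
    for z in(.15,.2,.25,.3,.35,.4,.45,.5):
        p=o+d*(z-o[2])/d[2]; print('  ',z,p[:2].round(3),proj(s,p)[0].round(0), ((proj(s,p)[0]-[320,0])/.65).round(0))
```

```text
(277, 181)
   0.15 [0.743 0.105] [403. 263.] [128. 405.]
   0.2 [0.693 0.095] [389. 231.] [106. 355.]
   0.25 [0.644 0.085] [375. 200.] [ 84. 307.]
   0.3 [0.594 0.075] [361. 169.] [ 63. 260.]
   0.35 [0.545 0.065] [348. 139.] [ 42. 214.]
   0.4 [0.495 0.055] [334. 110.] [ 22. 169.]
   0.45 [0.446 0.045] [322.  82.] [  2. 126.]
   0.5 [0.396 0.035] [309.  55.] [-17.  84.]
(255, 222)
   0.15 [0.6   0.135] [384. 229.] [ 98. 353.]
   0.2 [0.558 0.124] [372. 202.] [ 80. 311.]
   0.25 [0.516 0.112] [360. 175.] [ 62. 270.]
   0.3 [0.474 0.1  ] [348. 149.] [ 44. 229.]
   0.35 [0.432 0.089] [337. 123.] [ 26. 189.]
   0.4 [0.39  0.077] [326.  97.] [  9. 149.]
   0.45 [0.348 0.066] [314.  72.] [ -9. 111.]
   0.5 [0.306 0.054] [303.  48.] [-26.  73.]
(205, 258)
   0.15 [0.482 0.226] [394. 202.] [115. 311.]
   0.2 [0.446 0.21 ] [383. 179.] [ 97. 275.]
   0.25 [0.41  0.194] [372. 155.] [ 80. 239.]
   0.3 [0.374 0.177] [360. 132.] [ 62. 203.]
   0.35 [0.338 0.161] [349. 109.] [ 44. 168.]
   0.4 [0.303 0.144] [337.  86.] [ 27. 133.]
   0.45 [0.267 0.128] [326.  64.] [ 9. 98.]
   0.5 [0.231 0.112] [
[... 809 characters left out ...]
3. 266.]
   0.2 [0.38  0.559] [483. 154.] [251. 237.]
   0.25 [0.348 0.524] [468. 134.] [228. 207.]
   0.3 [0.316 0.488] [453. 115.] [205. 177.]
   0.35 [0.284 0.452] [437.  95.] [181. 146.]
   0.4 [0.251 0.416] [422.  75.] [157. 115.]
   0.45 [0.219 0.381] [406.  55.] [132.  85.]
   0.5 [0.187 0.345] [390.  35.] [107.  54.]
(12, 230)
   0.15 [0.508 0.681] [544. 182.] [344. 280.]
   0.2 [0.47  0.641] [527. 162.] [318. 249.]
   0.25 [0.433 0.601] [510. 141.] [292. 218.]
   0.3 [0.396 0.561] [492. 121.] [265. 186.]
   0.35 [0.359 0.52 ] [474. 100.] [237. 154.]
   0.4 [0.322 0.48 ] [456.  79.] [209. 122.]
   0.45 [0.284 0.44 ] [437.  59.] [180.  90.]
   0.5 [0.247 0.4  ] [419.  38.] [152.  58.]
```

The rim is near z ≈ 0.35 on the robot's side and tilts lower on the far side, so I'll keep the arm's work low and close. Before moving, I'll check the wrist angles for the pitched grasp, using the joint convention implied by the start pose.

```bash
cat >> h.py <<'E'
from scipy.spatial.transform import Rotation as Ro
def Rtool(yaw,pitch,sx=1):
    "tool z along yaw, pitched down; tool x = sx*left"
    y,p=np.radians([yaw,pitch]); z=np.array([np.cos(y)*np.cos(p),np.sin(y)*np.cos(p),-np.sin(p)])
    x=sx*np.array([-np.sin(y),np.cos(y),0]); return np.c_[x,np.cross(z,x),z]
L1,L2,H,D,OFF=.45,.42,.27,.2,.111   # rough guess
def ik(tcp,R):
    W=np.array(tcp)-D*R[:,2]; r=np.hypot(*W[:2]); j1=np.arctan2(W[1],W[0])-np.arcsin(OFF/r)
    q=np.sqrt(r*r-OFF**2); h=W[2]-H; s=np.hypot(q,h)
    j3=np.arccos((s*s-L1**2-L2**2)/(2*L1*L2)); j2=np.arctan2(q,h)-np.arctan2(L2*np.sin(j3),L1+L2*np.cos(j3))
    B=Ro.from_euler('ZY',[j1,j2+j3]).as_matrix()
    e=Ro.from_matrix(B.T@R@np.diag([-1,-1,1])).as_euler('ZYZ')
    return np.degrees([j1,j2,j3,*e]).round(0)
def move(R0,p0,R1,p1):
    return Ro.from_matrix(R0.T@R1).as_rotvec(degrees=True).round(1), (R0.T@(np.array(p1)-p0)*100).round(1)
E
python3 - <<'E'
from h import *
st=bot.read_state();print(ik(st['position'],np.array(st['tcp_rot'])))
for nm,g,y in(('hook',[.455,.26,.025],-76),('ins',[.49,.05,.135],-60),('out',[.41,.19,.12],-60)):
  for p in(45,60,75):
    for sx in(1,-1):
      R=Rtool(y,p,sx);print(nm,p,sx,ik(np.array(g)-.051*R[:,2],R))
E
```

```text
[-83.  31.  83.  -0.  67. -10.]
hook 45 1 [ 36.  51.  95. -47.  64.  55.]
hook 45 -1 [  36.   51.   95.  -47.   64. -125.]
hook 60 1 [ 31.  45. 100. -38.  51.  45.]
hook 60 -1 [  31.   45.  100.  -38.   51. -135.]
hook 75 1 [ 25.  41. 104. -23.  40.  29.]
hook 75 -1 [  25.   41.  104.  -23.   40. -151.]
ins 45 1 [ 13.  28. 120. -73.  45.  43.]
ins 45 -1 [  13.   28.  120.  -73.   45. -137.]
ins 60 1 [  6.  24. 118. -50.  36.  17.]
ins 60 -1 [   6.   24.  118.  -50.   36. -163.]
ins 75 1 [ -1.  22. 115. -22.  37. -14.]
ins 75 -1 [ -1.  22. 115. -22.  37. 166.]
out 45 1 [ 33.  31. 117. -60.  55.  50.]
out 45 -1 [  33.   31.  117.  -60.   55. -130.]
out 60 1 [ 27.  26. 118. -46.  44.  32.]
out 60 -1 [  27.   26.  118.  -46.   44. -148.]
out 75 1 [ 19.  22. 118. -24.  39.   7.]
out 75 -1 [  19.   22.  118.  -24.   39. -173.]
```

Tool x along the bay's left is the natural branch. I'll go up first, then swing across with the tool down.

arm_command(targets=[{"rot":[0,0,0],"offset":[0,0,-5],"gripper":0.3},{"rot":[0,0,-8],"offset":[0,0,-10],"gripper":0.3},{"rot":[0,0,-16],"offset":[-3,-3,-14],"gripper":0.3},{"rot":[0,0,-24],"offset":[-6,-7,-15.5],"gripper":0.3},{"rot":[0,0,-32],"offset":[-9,-11,-15.5],"gripper":0.3},{"rot":[0,0,-40],"offset":[-12,-14,-15.5],"gripper":0.3},{"rot":[0,0,-48],"offset":[-15,-17.5,-15.5],"gripper":0.3},{"rot":[0,0,-51],"offset":[-18,-20.5,-15.5],"gripper":0.3}])

```text
time_s: 1.25
position: [0.3314, -0.3595, 0.4476]
tcp_rot: [[0.933, -0.36, 0.001], [-0.36, -0.933, -0.0], [0.001, 0.0, -1.0]]
force: [-0.3, -0.1, -0.3]
opening: 0.697
```

Run:
```python
from h import *
st=bot.read_state();R=np.array(st['tcp_rot']);p=np.array(st['position']);print(st['time_s'],p.round(3),R.round(2).tolist(),np.round(st['joint_positions'],1),st['opening'])
print(move(R,p,Rtool(-60,90-1e-6),[.38,-.03,.45]))
```

```text
1.25 [ 0.331 -0.359  0.448] [[0.93, -0.36, 0.0], [-0.36, -0.93, -0.0], [0.0, 0.0, -1.0]] [-60.5  10.3  88.    0.   81.7 -39.4] 0.6973556369232173
(array([  0. ,  -0. , -51.1]), array([ -7.3, -32.5,  -0.3]))
```

arm_command(targets=[{"rot":[0,0,-8],"offset":[-1,-4,0],"gripper":0.3},{"rot":[0,0,-16],"offset":[-2,-9,0],"gripper":0.3},{"rot":[0,0,-24],"offset":[-3,-14,0],"gripper":0.3},{"rot":[0,0,-32],"offset":[-4,-19,0],"gripper":0.3},{"rot":[0,0,-40],"offset":[-5,-24,0],"gripper":0.3},{"rot":[0,0,-48],"offset":[-6,-28,0],"gripper":0.3},{"rot":[0,0,-51],"offset":[-7.3,-32.5,0],"gripper":0.3}])

```text
time_s: 1.95
position: [0.3806, -0.0305, 0.4476]
tcp_rot: [[0.867, 0.498, 0.001], [0.498, -0.867, -0.0], [0.001, 0.001, -1.0]]
force: [2.0, 0.4, 0.1]
opening: 0.7
```

Run:
```python
from h import *
st=bot.read_state();print(np.round(st['position'],3),np.round(st['joint_positions'],1),np.round(st['tau'],1))
w=cap('wrist','w1.png'); s=cap('scene','s1.png')
a=cv2.imread('pics/w1.png');b=cv2.imread('pics/s1.png')[0:360,160:640]
cv2.imwrite('pics/m1.png',np.hstack([cv2.resize(a,(480,360)),cv2.resize(b,(480,360))])[:, :800])
```

```text
[ 0.381 -0.031  0.448] [-21.5  -0.2  99.9   0.   80.2 -51.4] [ -4.9 -21.4 -19.5  -0.1   0.3  -0.7]
```

View pics/m1.png

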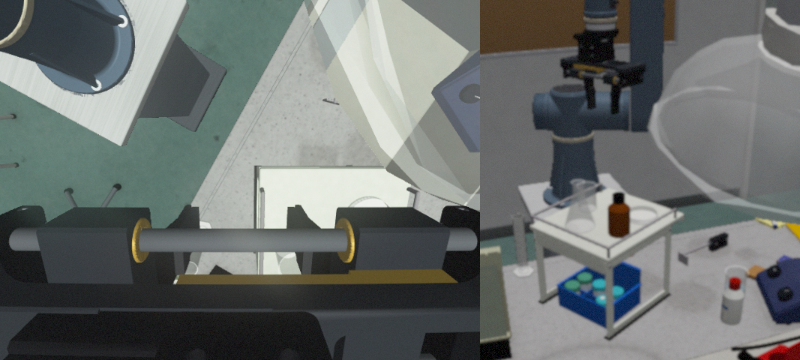

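The wrist view shows the deck's front edge along row ≈167 of the half-size picture, from (258,166) to (412,168). The dome is on the right, and the gripper is clear of both. Next I'll measure the edge at full size, and check the deck in the top camera.

Run:
```python
from h import *
w=cap('wrist'); s=cap('scene'); t=cap('top','t1.png')
g=cv2.cvtColor(w['frame'],cv2.COLOR_RGB2GRAY).astype(int)
pts=[]
for u in range(355,530,10):
    col=g[205:245,u]; d=np.diff(col); v=205+np.argmax(d[:]); pts.append((u+0.,v+.5)); 
print([(int(u),v) for u,v in pts])
P=np.array([onz(w,p,.197) for p in pts]);
dirs=P[-1]-P[0]; print('edge pts',P[::4,:2].round(3),'yaw of edge',np.degrees(np.arctan2(dirs[1],dirs[0])))
for v in (224,228): print(v,g[v,330:352], g[v,530:575:3])
for uv in[(214,226),(363,212),(290,256)]: print('scene',onz(s,uv,.197)[:2].round(3))
# bottom feet of legs at z=0 in scene (zoom/3.33+offset)
for uv in[(330,578),(107,458),(533,432)]: print('foot',onz(s,(uv[0]/3.333+190,uv[1]/3.333+165),0)[:2].round(3))
```

```text
[(355, np.float64(228.5)), (365, np.float64(228.5)), (375, np.float64(228.5)), (385, np.float64(228.5)), (395, np.float64(228.5)), (405, np.float64(228.5)), (415, np.float64(228.5)), (425, np.float64(228.5)), (435, np.float64(228.5)), (445, np.float64(228.5)), (455, np.float64(228.5)), (465, np.float64(228.5)), (475, np.float64(228.5)), (485, np.float64(229.5)), (495, np.float64(229.5)), (505, np.float64(229.5)), (515, np.float64(235.5)), (525, np.float64(240.5))]
edge pts [[ 0.412 -0.017]
 [ 0.448  0.004]
 [ 0.485  0.026]
 [ 0.522  0.047]
 [ 0.564  0.063]] yaw of edge 26.11499643481609
224 [188 188 184 188 188 190 187 177 119  77  80  88 106 108  96  88  84 109
 162 177 179 177] [178 176 176 174 175 172 175 173 141 142 153 152 148 151 150]
228 [185 186 181 181 183 183 185 157 109  75  82 108 125 121 145 142 150 166
 167 169 167 169] [175 174 175 175 177 174 173 175 176 171 151 153 152 150 149]
scene [ 0.541 -0.23 ]
scene [0.591 0.086]
scene [ 0.711 -0.122]
foot [ 0.71  -0.128]
foot [ 0.537 -0.228]
foot [0.611 0.054]
```

Run:
```python
import cv2,numpy as np
a=cv2.imread('pics/w1.png')[190:300,330:600];b=cv2.imread('pics/t1.png')[150:330,180:420]
cv2.imwrite('pics/m2.png',np.vstack([cv2.resize(a,(620,252),interpolation=cv2.INTER_CUBIC),cv2.resize(b,(620,340),interpolation=cv2.INTER_CUBIC)]))
```

```text
(no output)
```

View pics/m2.png

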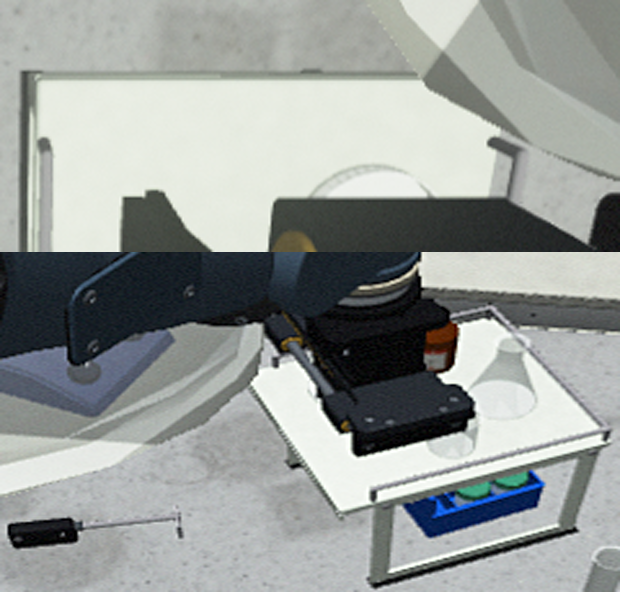

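The front edge reads row ≈228 in the wrist view. That gives the edge midpoint F ≈ (0.498, 0.033) and inward yaw ≈ −60°, and the scene corners agree within 4 mm. The hook is clear of the riser in the top view, with yaw ≈ −77°. Next I'll work out the approach.

```bash
cat > plan.py <<'E'
from h import *
st=bot.read_state();R0=np.array(st['tcp_rot']);p0=np.array(st['position'])
hc=np.array([.4553,.2603,0]);yaw=-77;h=np.array([np.cos(np.radians(yaw)),np.sin(np.radians(yaw)),0])
Rg=Rtool(yaw,50);G=hc-.018*h+[0,0,.029];C=G-.051*Rg[:,2]
B=C-.06*Rg[:,2]
A=np.array([.36,.10,.30]);RA=Rtool(-60,65)
E
python3 - <<'E'
from plan import *
print(p0,C,B,ik(A,RA),ik(B,Rg),ik(C,Rg))
print('now->A',move(R0,p0,RA,A)); print('A->B',move(RA,A,Rg,B)); print('B->C',move(Rg,B,Rg,C))
E
```

```text
[ 0.38068321 -0.03235835  0.44744822] [0.4438765  0.30978062 0.06806827] [0.43520075 0.3473594  0.11403093] [ 11.  -0. 125. -31.  51.  -0.] [ 39.  47.  90. -38.  68.  49.] [ 36.  50.  94. -42.  62.  52.]
now->A (array([-24.9,   0.1,  -0.3]), array([  4.8, -12.5,  14.7]))
A->B (array([-14.9,  -9.2,  14.4]), array([ 18.9, -23.9,   9.4]))
B->C (array([0., 0., 0.]), array([ 0., -0.,  6.]))
```

arm_command(targets=[{"rot":[-5,0,0],"offset":[1.2,-4,1],"gripper":0.3},{"rot":[-11,0,0],"offset":[2.5,-8,4],"gripper":0.3},{"rot":[-17,0,0],"offset":[4,-11,8],"gripper":0.3},{"rot":[-25,0,0],"offset":[4.8,-12.5,12],"gripper":0.3},{"rot":[-25,0,0],"offset":[4.8,-12.5,14.7],"gripper":0.3}])

```text
time_s: 2.7
position: [0.3623, 0.1006, 0.3005]
tcp_rot: [[0.868, 0.446, 0.217], [0.496, -0.787, -0.367], [0.007, 0.426, -0.905]]
force: [2.0, 0.2, -0.8]
opening: 0.699
```

Run:
```python
from plan import *
print(p0,R0.round(2).tolist(),np.round(st['joint_positions'],1),np.round(st['tau'],1))
M=A.copy(); 
print('now->B',move(R0,p0,Rg,B))
for f in(.25,.5,.75): 
    r=Ro.from_rotvec(f*Ro.from_matrix(R0.T@Rg).as_rotvec()); P=p0+(B-p0)*f+np.array([0,0,-.05*(1-abs(2*f-1))])
    print(r.as_rotvec(degrees=True).round(1),(R0.T@(P-p0)*100).round(1),P.round(3))
```

```text
[0.3622819  0.10059219 0.3005319 ] [[0.87, 0.45, 0.22], [0.5, -0.79, -0.37], [0.01, 0.43, -0.9]] [ 13.2  11.3 118.1 -33.4  47.7   5.8] [ -0.3 -29.7 -12.9  -0.2   1.3  -1.1]
now->B (array([-14.7,  -9.4,  13.9]), array([ 18.4, -24.1,   9.4]))
[-3.7 -2.3  3.5] [ 4.6 -7.1  4.6] [0.381 0.162 0.229]
[-7.4 -4.7  7. ] [  9.2 -14.2   9.2] [0.399 0.224 0.157]
[-11.   -7.   10.4] [ 13.8 -19.2   9.3] [0.417 0.286 0.136]
```

arm_command(targets=[{"rot":[-1.8,-1.2,1.8],"offset":[2.3,-3.5,2.3],"gripper":0.3},{"rot":[-3.7,-2.3,3.5],"offset":[4.6,-7.1,4.6],"gripper":0.3},{"rot":[-5.5,-3.5,5.2],"offset":[6.9,-10.6,6.9],"gripper":0.3},{"rot":[-7.4,-4.7,7],"offset":[9.2,-14.2,9.2],"gripper":0.3}])

```text
time_s: 3.1
position: [0.3978, 0.2234, 0.1549]
tcp_rot: [[0.933, 0.309, 0.183], [0.358, -0.784, -0.506], [-0.013, 0.538, -0.843]]
force: [1.5, 0.1, 0.3]
opening: 0.706
```

Run:
```python
from plan import *
print(p0,np.round(st['joint_positions'],1),np.round(st['tau'],1),st['force'])
print('now->B',move(R0,p0,Rg,B))
s=cap('scene','s2.png');t=cap('top','t2.png')
a=cv2.imread('pics/s2.png')[40:320,240:600];b=cv2.imread('pics/t2.png')[60:340,60:420]
cv2.imwrite('pics/m3.png',np.hstack([cv2.resize(a,(400,311)),cv2.resize(b,(400,311))]))
```

```text
[0.39775966 0.22338396 0.15486233] [ 31.   37.3 108.7 -43.5  50.2  43.1] [ -0.1 -41.3  -3.5  -0.8   1.1  -0.7] [1.46759765 0.1100559  0.31662987]
now->B (array([-7.4, -4.2,  6.9]), array([  8. , -10.8,  -2.2]))
```

View pics/m3.png

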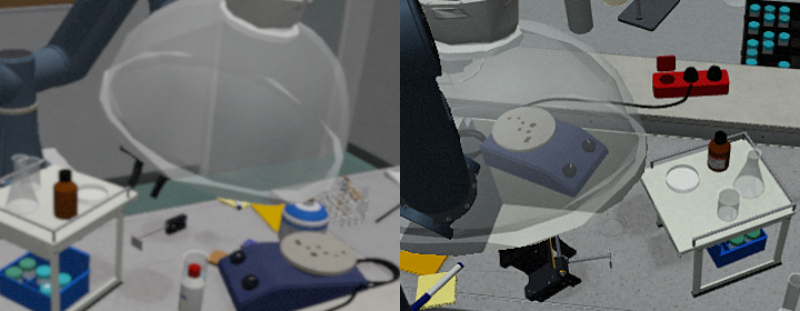

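The top view shows the gripper just behind the hook handle at about (540,270), with the arm beside the dome. Torques and wrist force show no contact. I'll go on to the pre-grasp.

arm_command(targets=[{"rot":[-2,-1,2],"offset":[2,-2.7,-0.5],"gripper":0.5},{"rot":[-4,-2,4],"offset":[4,-5.4,-1],"gripper":0.5},{"rot":[-6,-3,5.5],"offset":[6,-8,-1.6],"gripper":0.5},{"rot":[-7.4,-4.2,6.9],"offset":[8,-10.8,-2.2],"gripper":0.5},{"rot":[-7.4,-4.2,6.9],"offset":[8,-10.8,-2.2],"gripper":0.5}])

```text
time_s: 3.7
position: [0.4361, 0.3508, 0.1156]
tcp_rot: [[0.973, 0.174, 0.149], [0.229, -0.749, -0.622], [0.003, 0.639, -0.769]]
force: [-0.5, -0.1, 0.5]
opening: 0.507
```

Run:
```python
from plan import *
print(p0,np.round(st['joint_positions'],1),np.round(st['tau'],1),np.round(st['force'],1))
print('now->C',move(R0,p0,Rg,C))
w=cap('wrist','w2.png')
# predicted pixels of handle centre top rear/front and blade
P=[hc+[0,0,.038]-.03*h,hc+[0,0,.038]+.03*h,hc+.123*h]
print(proj(w,P).round(0), 'grasp pt',proj(w,p0+.051*R0[:,2]).round(0))
```

```text
[0.43608979 0.35075477 0.11559991] [ 41.1  49.   87.7 -37.3  69.1  49.7] [  1.2 -47.3  -9.7  -1.1   1.7   0. ] [-0.5 -0.1  0.5]
now->C (array([-0.3, -0.3,  0.1]), array([-0.2,  0.2,  6.3]))
[[320. 268.]
 [321. 309.]
 [321. 312.]] grasp pt [[324. 306.]]
```

View pics/w2.png

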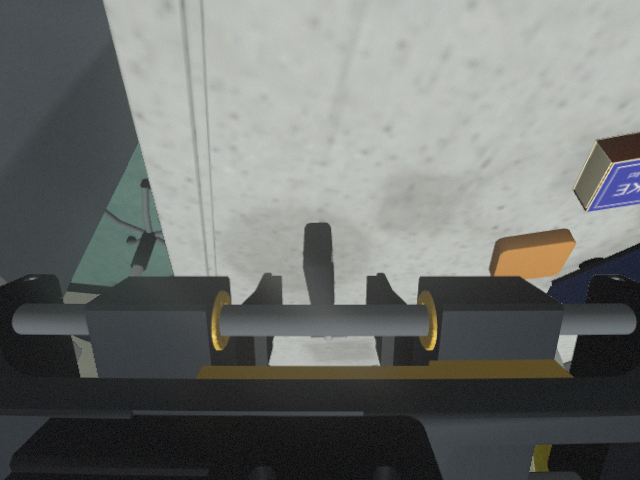

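The handle's rear face is at columns 304–332 and rows 223–252, centred between the fingers. I'll check its range from the foot and top edges.

Run:
```python
from plan import *
w=cap('wrist')
g=cv2.cvtColor(w['frame'],cv2.COLOR_RGB2GRAY).astype(int); print([ (v,int(g[v,310:326].mean())) for v in range(216,276,3)])
for v in(230,245,265): 
    r=g[v,285:355]; k=np.where(r<120)[0]; print(v,285+k[0],285+k[-1])
L=np.array([-h[1],h[0],0])
for n,uv,z in(('rear foot',(318,224),0),('rear top',(318,252),.038)):
    P=onz(w,uv,z); print(n,P.round(4),'along h from hc',((P-hc)@h).round(4),'lat',((P-hc)@L).round(4))
```

```text
[(216, 165), (219, 130), (222, 65), (225, 64), (228, 64), (231, 63), (234, 62), (237, 63), (240, 61), (243, 62), (246, 62), (249, 62), (252, 62), (255, 62), (258, 62), (261, 64), (264, 70), (267, 70), (270, 71), (273, 71)]
230 307 334
245 307 335
265 307 336
rear foot [0.4467 0.2804 0.    ] along h from hc -0.0216 lat -0.0039
rear top [0.4422 0.3026 0.038 ] along h from hc -0.0442 lat -0.0033
```

The foot and top edges agree with the earlier centre to within about 5 mm. I'll go in and close.

arm_command(targets=[{"rot":[0,0,0],"offset":[-0.3,0.1,2],"gripper":0.5},{"rot":[0,0,0],"offset":[-0.3,0.2,4],"gripper":0.5},{"rot":[0,0,0],"offset":[-0.3,0.2,6],"gripper":0.5},{"rot":[0,0,0],"offset":[-0.3,0.2,6.3],"gripper":0.6},{"rot":[0,0,0],"offset":[-0.3,0.2,6.3],"gripper":0.8},{"rot":[0,0,0],"offset":[-0.3,0.2,6.3],"gripper":1},{"rot":[0,0,0],"offset":[-0.3,0.2,6.3],"gripper":1},{"rot":[0,0,0],"offset":[-0.3,0.2,6.3],"gripper":1}])

```text
time_s: 4.6
position: [0.4398, 0.3075, 0.0705]
tcp_rot: [[0.973, 0.176, 0.149], [0.23, -0.746, -0.625], [0.001, 0.642, -0.767]]
force: [1.0, -0.3, 3.3]
opening: 0.202
```

Run:
```python
from plan import *
print(p0,R0.round(3).tolist(),st['time_s'],st['opening'],np.round(st['joint_positions'],1),np.round(st['force'],1),np.round(st['tau'],1))
print('grasp',p0+.051*R0[:,2],'pitch',np.degrees(np.arcsin(-R0[2,2])),'yaw',np.degrees(np.arctan2(R0[1,2],R0[0,2])))
```

```text
[0.43983629 0.30745936 0.07051368] [[0.973, 0.176, 0.149], [0.23, -0.746, -0.625], [0.001, 0.642, -0.767]] 4.6 0.20228017166478188 [ 37.8  52.   92.4 -41.4  62.   53.2] [ 1.  -0.3  3.3] [  0.1 -46.   -5.8  -0.6   1.5  -0. ]
grasp [0.44741987 0.27560427 0.03141454] pitch 50.05398757342668 yaw -76.60913853476556
```

The opening reads 17.6 mm, so the 18 mm handle is gripped, about 17 mm behind its centre at pitch 50°. Now I'll lift and align with the bay. I'll work out each step in bay coordinates of the blade point.

```bash
cat > bay.py <<'E'
from h import *
F=np.array([.498,.033,0]);YAW=-60
n=np.array([np.cos(np.radians(YAW)),np.sin(np.radians(YAW)),0]);l=np.array([-n[1],n[0],0])
st=bot.read_state();R0=np.array(st['tcp_rot']);p0=np.array(st['position'])
def tcp(bx,by,bz,yaw=YAW,dp=0):
    "TCP pose that puts the blade point at bay (bx,by,bz); dp=nose up deg"
    R=Rtool(yaw,50-dp); h=np.array([np.cos(np.radians(yaw)),np.sin(np.radians(yaw)),0])
    v=.1725*np.cos(np.radians(dp))*h+.0705*np.sin(np.radians(dp))*h; vz=-.0705*np.cos(np.radians(dp))+.1725*np.sin(np.radians(dp))
    return R,F+bx*n+by*l+[0,0,bz]-v-[0,0,vz]
def blade():
    "level-assumed blade point in bay coordinates, pitch, yaw"
    pit=np.degrees(np.arcsin(-R0[2,2]));yaw=np.degrees(np.arctan2(R0[1,2],R0[0,2]));a=np.radians(50.05-pit)
    h=np.array([np.cos(np.radians(yaw)),np.sin(np.radians(yaw)),0]);u=np.array([0,0,1.])
    f=.1725*np.cos(a)+.0705*np.sin(a);z=-.0705*np.cos(a)+.1725*np.sin(a)
    b=p0+f*h+z*u-F; return np.round([b@n,b@l,b[2]],4),pit.round(1),yaw.round(1)
E
python3 - <<'E'
from bay import *
print(blade())
R,P=tcp(-.05,0,.108,dp=1); print(P,ik(P,R)); U=p0+[0,0,.06]
print('lift',move(R0,p0,R0,U)); print('now->pre',move(R0,p0,R,P))
M=(P+U)/2; print('mid',(R0.T@(M-p0)*100).round(1))
R2,P2=tcp(.128,0,.108,dp=1);print(P2,ik(P2,R2),'pre->in',move(R,P,R2,P2))
s=cap('scene'); b=lambda x,y,z:F+x*n+y*l+[0,0,z]
print('roller',proj(s,b(.061,0,.087)),'lip ends at .112',proj(s,[b(.112,.073,.094),b(.112,-.073,.094)]).round(1),'rear-left bottom tote',proj(s,b(.112+.1745-.0595,.073,.0)).round(1))
E
```

```text
(array([-0.1015,  0.0376,  0.    ]), np.float64(50.1), np.float64(-76.6))
[0.38614794 0.22673345 0.17547872] [ 33.  28. 117. -55.  54.  44.]
lift (array([0., 0., 0.]), array([ 0. ,  3.9, -4.6]))
now->pre (array([ -1. ,  10.8, -12.7]), array([-7.1, 11.8, -3.8]))
mid [-3.5  7.8 -4.2]
[0.47514794 0.07258093 0.17547872] [ 10.  26. 119. -69.  42.  37.] pre->in (array([0., 0., 0.]), array([ 0. , 13.4, 11.7]))
roller [[307.28356116 250.87130555]] lip ends at .112 [[318.3 268.2]
 [268.7 246.8]] rear-left bottom tote [[283.9 328.4]]
```

Predicted roller and lip pixels match the scene view within about 4 px: lip end (320,270) against (318,268). Lifting to the pre-insertion pose.

arm_command(targets=[{"rot":[0,0,0],"offset":[0,1.3,-1.5],"gripper":1},{"rot":[0,0,0],"offset":[0,3.9,-4.6],"gripper":1},{"rot":[-0.2,2.7,-3.2],"offset":[-1.8,5.8,-4.4],"gripper":1},{"rot":[-0.5,5.4,-6.4],"offset":[-3.5,7.8,-4.2],"gripper":1},{"rot":[-0.8,8,-9.5],"offset":[-5.3,9.8,-4],"gripper":1},{"rot":[-1,10.8,-12.7],"offset":[-7.1,11.8,-3.8],"gripper":1},{"rot":[-1,10.8,-12.7],"offset":[-7.1,11.8,-3.8],"gripper":1}])

```text
time_s: 5.35
position: [0.3809, 0.2233, 0.1752]
tcp_rot: [[0.867, 0.381, 0.322], [0.498, -0.652, -0.571], [-0.008, 0.655, -0.755]]
force: [-0.1, -0.5, -1.6]
opening: 0.204
```

Run:
```python
from bay import *
print(p0,blade(),st['time_s'],st['opening'],np.round(st['joint_positions'],1),np.round(st['force'],1),np.round(st['tau'],1))
for bx in(0,.128): R2,P2=tcp(bx,0,.108,dp=1);print(bx,move(R0,p0,R2,P2))
w=cap('wrist','w3.png');s=cap('scene','s3.png');t=cap('top','t3.png')
b=lambda x,y,z:F+x*n+y*l+[0,0,z]
q=blade()[0];B=b(*q);print('blade px scene',proj(s,B).round(1),'top',proj(t,B).round(1))
x,y=proj(s,B)[0].astype(int);x2,y2=proj(t,B)[0].astype(int)
f=lambda p,x,y:cv2.resize(cv2.imread(p)[y-70:y+80,x-90:x+110],(400,300),interpolation=cv2.INTER_CUBIC)
a=np.hstack([f('pics/s3.png',x,y),f('pics/t3.png',x2,y2)])
cv2.imwrite('pics/m4.png',np.vstack([a,cv2.resize(cv2.imread('pics/w3.png')[60:300],(800,300))]))
```

```text
[0.38093567 0.22332628 0.17516097] (array([-0.0497, -0.0081,  0.1077]), np.float64(49.1), np.float64(-60.6)) 5.35 0.20355619326636193 [ 35.9  36.5 112.  -54.9  52.8  48.7] [-0.1 -0.5 -1.6] [ -0.3 -38.3  -6.1  -1.7   1.9  -0. ]
0 (array([-0.1,  0.4,  0.2]), array([0.6, 3.8, 3.2]))
0.128 (array([-0.1,  0.4,  0.2]), array([ 0.7, 13.4, 11.6]))
blade px scene [[333.8 224.6]] top [[273.  281.3]]
```

View pics/m4.png

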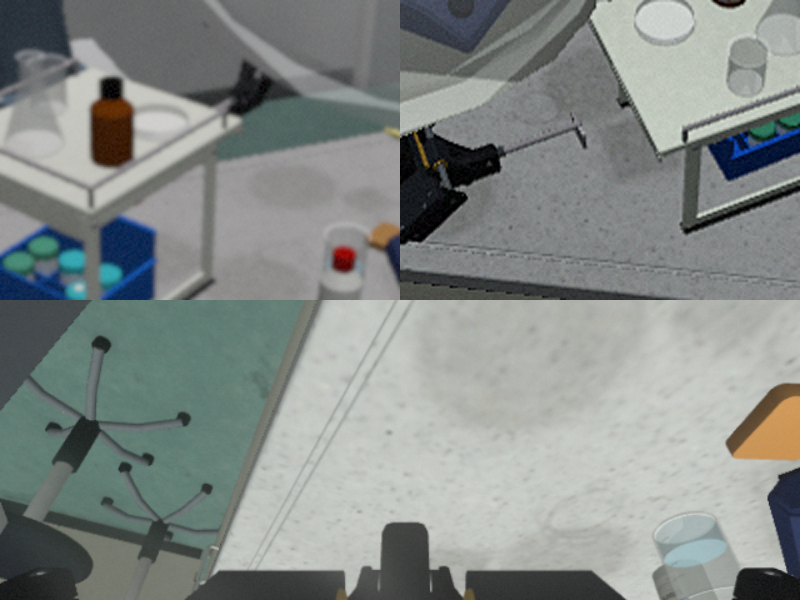

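The top view shows the hook level with its blade at crop (578,135), where predicted. The deck's front corners are at about (313,288) and (280,223), so I'll use them to check F.

Run:
```python
from bay import *
t=cap('top'); 
x0,y0=273-90,281-70
for c,z in(((660,153),.197),((660,157),.177),((592,18),.197)):
    P=onz(t,(x0+(c[0]-400)/2,y0+c[1]/2),z)-F; print(c,P.round(4),'bay',(P@n).round(4),(P@l).round(4))
b=lambda x,y,z:F+x*n+y*l+[0,0,z]
# tote seen in top: rear-right? visible left corner of blue at crop (730,180)
for c,z in(((728,180),0.),((712,140),.058)): 
    P=onz(t,(x0+(c[0]-400)/2,y0+c[1]/2),z)-F; print(c,'bay',(P@n).round(4),(P@l).round(4))
for x in(0,.09,.128,.14): R2,P2=tcp(x,0,.108,dp=1);print(x,move(R0,p0,R2,P2))
```

```text
(660, 153) [-0.0971 -0.059   0.197 ] bay 0.0026 -0.1136
(660, 157) [-0.0887 -0.0582  0.177 ] bay 0.0061 -0.106
(592, 18) [0.0756 0.0385 0.197 ] bay 0.0044 0.0847
(728, 180) bay 0.1177 -0.0625
(712, 140) bay 0.1053 -0.0362
0 (array([-0.2,  0. , -0.1]), array([-0. ,  3.9,  3.2]))
0.09 (array([-0.2,  0. , -0.1]), array([ 0. , 10.7,  9.1]))
0.128 (array([-0.2,  0. , -0.1]), array([ 0. , 13.6, 11.6]))
0.14 (array([-0.2,  0. , -0.1]), array([ 0. , 14.5, 12.4]))
```

F holds within 3–4 mm, and the tote's front-right foot corner reads x ≈ 0.118, so the lip is around 0.112–0.12. I'll insert to x = 0.131 in small rows, watching the force.

arm_command(targets=[{"rot":[-0.2,0,0],"offset":[0,1.9,1.6],"gripper":1},{"rot":[-0.2,0,0],"offset":[0,3.9,3.2],"gripper":1},{"rot":[-0.2,0,0],"offset":[0,5.4,4.5],"gripper":1},{"rot":[-0.2,0,0],"offset":[0,6.9,5.8],"gripper":1},{"rot":[-0.2,0,0],"offset":[0,7.7,6.5],"gripper":1},{"rot":[-0.2,0,0],"offset":[0,8.4,7.1],"gripper":1},{"rot":[-0.2,0,0],"offset":[0,9.2,7.8],"gripper":1}])

```text
time_s: 6.25
position: [0.4455, 0.1217, 0.1752]
tcp_rot: [[0.867, 0.377, 0.326], [0.498, -0.653, -0.57], [-0.002, 0.657, -0.754]]
force: [-0.2, 2.2, -3.6]
opening: 0.208
```

Run:
```python
from bay import *
print(p0,blade(),st['time_s'],np.round(st['joint_positions'],1),np.round(st['force'],1),np.round(st['moment'],2))
for x in(.10,.131): R2,P2=tcp(x,0,.108,dp=1);print(x,move(R0,p0,R2,P2))
```

```text
[0.4455344  0.12174679 0.17523173] (array([ 0.0708, -0.0017,  0.1082]), np.float64(48.9), np.float64(-60.2)) 6.25 [ 20.5  35.9 115.1 -67.1  44.7  46.9] [-0.2  2.2 -3.6] [ 1.01  0.47 -0.1 ]
0.1 (array([ 0.1,  0.1, -0. ]), array([0.1, 2.2, 1.9]))
0.131 (array([ 0.1,  0.1, -0. ]), array([0.1, 4.6, 3.9]))
```

The roller is being carried, with light force. Continuing to x = 0.131.

arm_command(targets=[{"rot":[0,0,0],"offset":[0.1,0.8,0.7],"gripper":1},{"rot":[0,0,0],"offset":[0.1,1.6,1.4],"gripper":1},{"rot":[0,0,0],"offset":[0.1,2.4,2.0],"gripper":1},{"rot":[0,0,0],"offset":[0.1,3.2,2.7],"gripper":1},{"rot":[0,0,0],"offset":[0.1,4,3.4],"gripper":1},{"rot":[0,0,0],"offset":[0.1,4.6,3.9],"gripper":1},{"rot":[0,0,0],"offset":[0.1,4.6,3.9],"gripper":1}])

```text
time_s: 6.95
position: [0.477, 0.0689, 0.1767]
tcp_rot: [[0.867, 0.375, 0.327], [0.497, -0.653, -0.571], [-0.001, 0.658, -0.753]]
force: [0.0, 0.1, -2.9]
opening: 0.202
```

Run:
```python
from bay import *
print(p0,blade(),st['time_s'],np.round(st['joint_positions'],1),np.round(st['force'],1),np.round(st['moment'],2))
R2,P2=tcp(.131,0,.078,dp=1);print(move(R0,p0,R2,P2))
w=cap('wrist','w5.png');s=cap('scene','s5.png');t=cap('top','t5.png')
b=lambda x,y,z:F+x*n+y*l+[0,0,z]; B=b(*blade()[0])
print('px blade',proj(s,B).round(1),proj(t,B).round(1))
f=lambda p,x,y,W:cv2.resize(cv2.imread(p)[y-W*3//4:y+W*3//4,x-W:x+W],(400,300),interpolation=cv2.INTER_CUBIC)
a=np.hstack([f('pics/s5.png',310,260,70),f('pics/t5.png',300,290,80)])
cv2.imwrite('pics/m5.png',np.vstack([a,cv2.resize(cv2.imread('pics/w5.png')[60:300],(800,300))]))
```

```text
[0.47700907 0.06888774 0.17666206] (array([ 0.1324, -0.001 ,  0.1098]), np.float64(48.8), np.float64(-60.3)) 6.95 [ 12.7  35.7 115.1 -72.4  41.3  44.8] [ 0.   0.1 -2.9] [ 0.84  0.33 -0.04]
(array([ 0.2,  0.2, -0.1]), array([ 0. , -2.1,  2.3]))
px blade [[286.1 254.5]] [[344.1 253.5]]
```

View pics/m5.png

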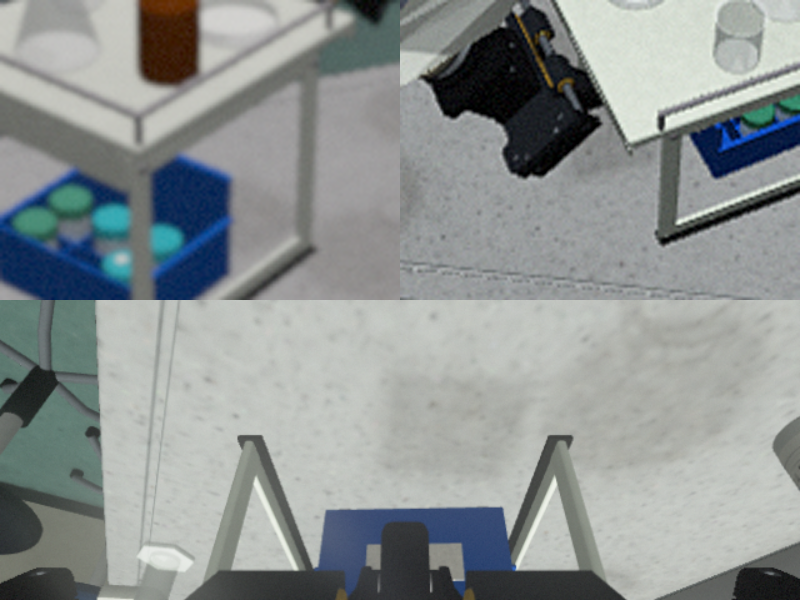

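The wrist view shows leg feet at (200,172) and (448,172) and the tote's front foot edge at row ≈228, columns 261–402. The hook lies midway between the legs, over the plate. I'll check the lip's distance from this view.

Run:
```python
from bay import *
w=cap('wrist')
f=w['frame'].astype(int); m=(f[...,2]>f[...,0]+50)&(f[...,2]>f[...,1]+30)
for u in(275,300,370,390): k=np.where(m[150:300,u])[0]; print(u,150+k[0],150+k[-1])
for n_,uv in(('toteL',(261.5,227.5)),('toteR',(402,227.5)),('legR',(200,172)),('legL',(448,172))):
    P=onz(w,uv,0)-F; print(n_,'bay',(P@n).round(4),(P@l).round(4))
print(blade(),np.round(st['force'],1))
```

```text
275 230 230
300 229 255
370 228 296
390 228 275
toteL bay 0.1163 -0.0641
toteR bay 0.1164 0.0777
legR bay 0.0394 -0.1027
legL bay 0.0396 0.1009
(array([ 0.1311, -0.001 ,  0.1095]), np.float64(48.9), np.float64(-60.2)) [-0.5 -1.  -3.2]
```

The plate's inner face is at about 0.120 and the blade is 11 mm behind it, inside the well. Dropping the blade by 33 mm.

arm_command(targets=[{"rot":[0,0,0],"offset":[0,-0.5,0.6],"gripper":1},{"rot":[0,0,0],"offset":[0,-1.0,1.2],"gripper":1},{"rot":[0,0,0],"offset":[0,-1.5,1.75],"gripper":1},{"rot":[0,0,0],"offset":[0,-2.0,2.3],"gripper":1},{"rot":[0,0,0],"offset":[0,-2.2,2.5],"gripper":1},{"rot":[0,0,0],"offset":[0,-2.2,2.5],"gripper":1}])

```text
time_s: 7.75
position: [0.4767, 0.0702, 0.1431]
tcp_rot: [[0.866, 0.377, 0.328], [0.5, -0.651, -0.571], [-0.002, 0.658, -0.753]]
force: [0.1, 1.3, -0.2]
opening: 0.203
```

Run:
```python
from bay import *
print(p0,blade(),st['time_s'],np.round(st['joint_positions'],1),np.round(st['force'],1),np.round(st['moment'],2))
for x in(.12,.06,-.034): R2,P2=tcp(x,0,.076,dp=1);print(x,move(R0,p0,R2,P2))
```

```text
[0.47670642 0.07024881 0.14314605] (array([ 0.1311, -0.0002,  0.0764]), np.float64(48.8), np.float64(-60.1)) 7.75 [ 12.8  40.  115.7 -78.   40.1  52.2] [ 0.1  1.3 -0.2] [0.47 0.01 0.17]
0.12 (array([0.2, 0.1, 0.1]), array([-0. , -0.8, -0.7]))
0.06 (array([0.2, 0.1, 0.1]), array([-0. , -5.3, -4.7]))
-0.034 (array([0.2, 0.1, 0.1]), array([ -0. , -12.4, -10.9]))
```

The wrist now carries almost no load, so the rod rests on the plate. Drawing out the first half and checking.

arm_command(targets=[{"rot":[0,0,0],"offset":[0,-0.4,-0.35],"gripper":1},{"rot":[0,0,0],"offset":[0,-0.8,-0.7],"gripper":1},{"rot":[0,0,0],"offset":[0,-1.3,-1.15],"gripper":1},{"rot":[0,0,0],"offset":[0,-2.1,-1.85],"gripper":1},{"rot":[0,0,0],"offset":[0,-3.0,-2.65],"gripper":1},{"rot":[0,0,0],"offset":[0,-3.9,-3.4],"gripper":1},{"rot":[0,0,0],"offset":[0,-4.7,-4.15],"gripper":1},{"rot":[0,0,0],"offset":[0,-5.3,-4.7],"gripper":1}])

```text
time_s: 8.55
position: [0.4401, 0.1327, 0.1438]
tcp_rot: [[0.866, 0.378, 0.327], [0.5, -0.652, -0.57], [-0.002, 0.657, -0.754]]
force: [0.8, -1.3, -1.5]
opening: 0.204
```

Run:
```python
from bay import *
print(blade(),st['time_s'],np.round(st['joint_positions'],1),np.round(st['force'],1),np.round(st['moment'],2))
for x in(.0,-.036): R2,P2=tcp(x,0,.076,dp=1);print(x,move(R0,p0,R2,P2))
w=cap('wrist','w6.png')
f=w['frame'].astype(int); m=(f[...,2]>f[...,0]+50)&(f[...,2]>f[...,1]+30)
for u in(240,260,280,300,360,380,400,420): 
    k=np.where(m[:300,u])[0]
    if len(k): 
        P=onz(w,(u,k[0]-.5),0)-F; print(u,k[0],'bay',(P@n).round(4),(P@l).round(4))
```

```text
(array([ 0.0586, -0.0008,  0.0768]), np.float64(48.9), np.float64(-60.1)) 8.55 [ 22.1  39.9 115.5 -70.3  43.8  53.2] [ 0.8 -1.3 -1.5] [ 0.1  -0.05  0.  ]
0.0 (array([0.1, 0.1, 0.1]), array([ 0. , -4.4, -3.8]))
-0.036 (array([0.1, 0.1, 0.1]), array([ 0. , -7.1, -6.2]))
280 292 bay 0.1237 -0.0515
360 264 bay 0.0596 0.0349
380 264 bay 0.0596 0.0548
400 264 bay 0.0596 0.0747
```

The tote is following the blade: 57 mm of travel after a 16 mm free gap. The wrist estimate carries a bias of about +5 mm, and the leg feet show the same. Drawing out the rest.

arm_command(targets=[{"rot":[0,0,0],"offset":[0,-0.8,-0.7],"gripper":1},{"rot":[0,0,0],"offset":[0,-1.8,-1.6],"gripper":1},{"rot":[0,0,0],"offset":[0,-2.8,-2.4],"gripper":1},{"rot":[0,0,0],"offset":[0,-3.9,-3.4],"gripper":1},{"rot":[0,0,0],"offset":[0,-5.0,-4.4],"gripper":1},{"rot":[0,0,0],"offset":[0,-6.1,-5.3],"gripper":1},{"rot":[0,0,0],"offset":[0,-6.8,-6.0],"gripper":1},{"rot":[0,0,0],"offset":[0,-7.2,-6.3],"gripper":1}])

```text
time_s: 9.4
position: [0.3927, 0.2152, 0.1439]
tcp_rot: [[0.866, 0.377, 0.327], [0.5, -0.652, -0.57], [-0.002, 0.658, -0.753]]
force: [1.6, -1.9, -0.5]
opening: 0.208
```

Run:
```python
from bay import *
print(blade(),st['time_s'],np.round(st['joint_positions'],1),np.round(st['force'],1),np.round(st['moment'],2))
w=cap('wrist','w7.png');t=cap('top','t7.png');s=cap('scene','s7.png')
f=lambda p,x,y,W:cv2.resize(cv2.imread(p)[y-W*3//4:y+W*3//4,x-W:x+W],(400,300),interpolation=cv2.INTER_CUBIC)
a=np.hstack([f('pics/s7.png',325,250,70),f('pics/t7.png',300,270,80)])
cv2.imwrite('pics/m7.png',np.vstack([a,cv2.resize(cv2.imread('pics/w7.png')[60:300],(800,300))]))
```

```text
(array([-0.0365, -0.0006,  0.0769]), np.float64(48.9), np.float64(-60.1)) 9.4 [ 34.3  40.4 112.5 -59.4  49.6  53.3] [ 1.6 -1.9 -0.5] [ 0.17 -0.   -0.04]
```

View pics/m7.png

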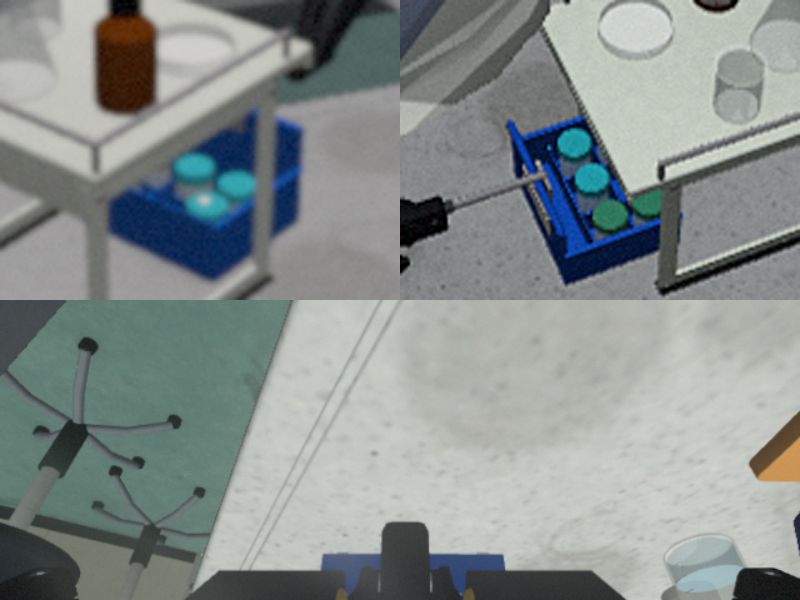

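The tote is drawn out, with the blade hooked behind its plate. The plate's top runs (265,260)–(287,310) in the top picture, and the vials are upright. I'll check the plate position from those pixels.

Run:
```python
from bay import *
t=cap('top')
q=lambda c:(220+(c[0]-400)/2.5,210+c[1]/2.5)
for nm,c,z in(('plate top far',(512,123),.094),('plate top near',(565,247),.094),('foot near',(570,283),0),('deck far',(545,28),.197),('deck near',(632,190),.197),('blade',(545,178),.1)):
    P=onz(t,q(c),z)-F; print(nm,(P@n).round(4),(P@l).round(4))
print(move(R0,p0,*tcp(-.030,0,.13,dp=1)))
hy=-77
R2,P2=tcp(-.10,.06,.13,yaw=hy);print('over',move(R0,p0,R2,P2),P2,ik(P2,R2))
R3,P3=tcp(-.10,.06,.0,yaw=hy);print('down from over',move(R2,P2,R3,P3),P3)
```

```text
plate top far -0.0425 0.0678
plate top near -0.0464 -0.0791
foot near -0.0379 -0.0632
deck far 0.001 0.0822
deck near 0.0036 -0.11
blade -0.0375 -0.0073
(array([0.1, 0.1, 0. ]), array([-0. ,  4. , -3.6]))
over (array([  1.1, -11. ,  12.9]), array([11. , -0.4, -7.9])) [0.46115747 0.31768138 0.2005    ] [ 35.  39.  90. -38.  73.  41.]
down from over (array([0., 0., 0.]), array([ 0. , -8.4, 10. ])) [0.46115747 0.31768138 0.0705    ]
```

The bead front reads −0.0445 and the plate's middle about −0.040 from the measured deck edge, as wanted. Unhooking: 6 mm inward, up, then out over the plate.

arm_command(targets=[{"rot":[0,0,0],"offset":[0,0.45,0.4],"gripper":1},{"rot":[0,0,0],"offset":[0,1.2,-0.45],"gripper":1},{"rot":[0,0,0],"offset":[0,2.1,-1.5],"gripper":1},{"rot":[0,0,0],"offset":[0,2.75,-2.2],"gripper":1},{"rot":[0,0,0],"offset":[0,2.75,-2.2],"gripper":1}])

```text
time_s: 10.1
position: [0.397, 0.2087, 0.1795]
tcp_rot: [[0.867, 0.375, 0.328], [0.498, -0.654, -0.57], [0.001, 0.657, -0.754]]
force: [0.3, -0.4, -1.5]
opening: 0.205
```

Run:
```python
from bay import *
print(blade(),st['time_s'],np.round(st['force'],1))
a=tcp(-.07,0,.110,dp=1);b=tcp(-.1015,.0376,.06,yaw=-76.6);c=tcp(-.1015,.0376,.0,yaw=-76.6);m=tcp(-.086,.019,.085,yaw=-68,dp=.5)
for x in(a,m,b,c):print(move(R0,p0,*x),x[1].round(3))
```

```text
(array([-0.0288,  0.0002,  0.1125]), np.float64(48.9), np.float64(-60.1)) 10.1 [ 0.3 -0.4 -1.5]
(array([ 0.1,  0. , -0.1]), array([-0.1, -3.2, -2.5])) [0.376 0.244 0.177]
(array([ 0.6, -5.2,  5.9]), array([ 4.3, -5.8, -1.7])) [0.407 0.277 0.154]
(array([  1.1, -10.7,  12.5]), array([ 8.6, -8.1, -0.5])) [0.44  0.308 0.13 ]
(array([  1.1, -10.7,  12.5]), array([  8.6, -12. ,   4. ])) [0.44  0.308 0.07 ]
```

The load is the hook's weight alone, so it is free of the tote. Carrying it back to its original, known-clear spot.

arm_command(targets=[{"rot":[0,0,0],"offset":[0,-1.6,-1.2],"gripper":1},{"rot":[0,0,0],"offset":[0,-3.2,-2.5],"gripper":1},{"rot":[0.3,-2.6,3],"offset":[2.2,-4.5,-2.1],"gripper":1},{"rot":[0.6,-5.2,5.9],"offset":[4.3,-5.8,-1.7],"gripper":1},{"rot":[0.9,-8,9.2],"offset":[6.5,-7,-1.1],"gripper":1},{"rot":[1.1,-10.7,12.5],"offset":[8.6,-8.1,-0.5],"gripper":1},{"rot":[1.1,-10.7,12.5],"offset":[8.6,-8.1,-0.5],"gripper":1},{"rot":[1.1,-10.7,12.5],"offset":[8.6,-9.7,1.3],"gripper":1}])

```text
time_s: 10.9
position: [0.4403, 0.3083, 0.1058]
tcp_rot: [[0.972, 0.177, 0.152], [0.233, -0.746, -0.624], [0.003, 0.643, -0.766]]
force: [-0.4, 0.2, -1.4]
opening: 0.201
```

Run:
```python
from bay import *
print(p0,blade(),st['time_s'],np.round(st['force'],1),st['opening'])
for z in(.006,.001,-.001): print(z,move(R0,p0,*tcp(-.1015,.0376,z,yaw=-76.6)))
```

```text
[0.44028998 0.30828736 0.10584041] (array([-0.1017,  0.0392,  0.0354]), np.float64(50.0), np.float64(-76.3)) 10.9 [-0.4  0.2 -1.4] 0.20091724324501015
0.006 (array([-0. , -0.2, -0.1]), array([-0.1, -1.8,  2.3]))
0.001 (array([-0. , -0.2, -0.1]), array([-0.1, -2.2,  2.7]))
-0.001 (array([-0. , -0.2, -0.1]), array([-0.1, -2.3,  2.8]))
```

arm_command(targets=[{"rot":[0,0,0],"offset":[0,-0.9,1.1],"gripper":1},{"rot":[0,0,0],"offset":[0,-1.6,2.0],"gripper":1},{"rot":[0,0,0],"offset":[0,-1.9,2.35],"gripper":1},{"rot":[0,0,0],"offset":[0,-2.1,2.55],"gripper":1},{"rot":[0,0,0],"offset":[0,-2.25,2.7],"gripper":1},{"rot":[0,0,0],"offset":[0,-2.25,2.7],"gripper":1}])

```text
time_s: 11.5
position: [0.4385, 0.3073, 0.0706]
tcp_rot: [[0.973, 0.179, 0.149], [0.233, -0.743, -0.627], [-0.002, 0.645, -0.765]]
force: [-0.9, -0.4, 1.3]
opening: 0.205
```

Run:
```python
from bay import *
print(p0,blade(),st['time_s'],np.round(st['force'],1),np.round(st['moment'],2),st['opening'])
```

```text
[0.43847375 0.30726733 0.07055182] (array([-0.1018,  0.0361,  0.0006]), np.float64(49.9), np.float64(-76.6)) 11.5 [-0.9 -0.4  1.3] [-0.16  0.06 -0.25] 0.2053858540825018
```

The bench now carries the hook (+1.3 N). Opening, then backing straight off along the fingers.

arm_command(targets=[{"rot":[0,0,0],"offset":[0,0,0],"gripper":0.75},{"rot":[0,0,0],"offset":[0,0,0],"gripper":0.65},{"rot":[0,0,0],"offset":[0,0,0],"gripper":0.5},{"rot":[0,0,0],"offset":[0,0,0],"gripper":0.5},{"rot":[0,0,0],"offset":[0,0,-1],"gripper":0.5},{"rot":[0,0,0],"offset":[0,0,-3],"gripper":0.5},{"rot":[0,0,0],"offset":[0,0,-5],"gripper":0.5},{"rot":[0,0,0],"offset":[0,0,-6.5],"gripper":0.5}])

```text
time_s: 12.3
position: [0.4291, 0.3496, 0.1208]
tcp_rot: [[0.972, 0.179, 0.15], [0.234, -0.745, -0.625], [0.0, 0.643, -0.766]]
force: [0.1, -0.4, -0.3]
opening: 0.497
```

Run:
```python
from bay import *
print(p0,st['time_s'],np.round(st['force'],1),st['opening'],np.round(st['tau'],1))
A=np.array([.3978,.2234,.155]);RA=np.array([[.933,.309,.183],[.358,-.784,-.506],[-.013,.538,-.843]])
print(move(R0,p0,RA,A))
w=cap('wrist','w8.png');t=cap('top','t8.png');s=cap('scene','s8.png')
f=lambda p,x,y,W:cv2.resize(cv2.imread(p)[y-W*3//4:y+W*3//4,x-W:x+W],(400,300),interpolation=cv2.INTER_CUBIC)
a=np.hstack([f('pics/s8.png',340,245,90),f('pics/t8.png',270,270,100)])
cv2.imwrite('pics/m8.png',np.vstack([a,cv2.resize(cv2.imread('pics/w8.png')[60:300],(800,300))]))
```

```text
[0.4290518  0.34963499 0.12078471] 12.3 [ 0.1 -0.4 -0.3] 0.4969240644306722 [ -0.4 -47.6  -8.7  -1.4   1.6   0. ]
(array([ 7.4,  3.8, -6.5]), array([-6. , 11. ,  4.8]))
```

View pics/m8.png

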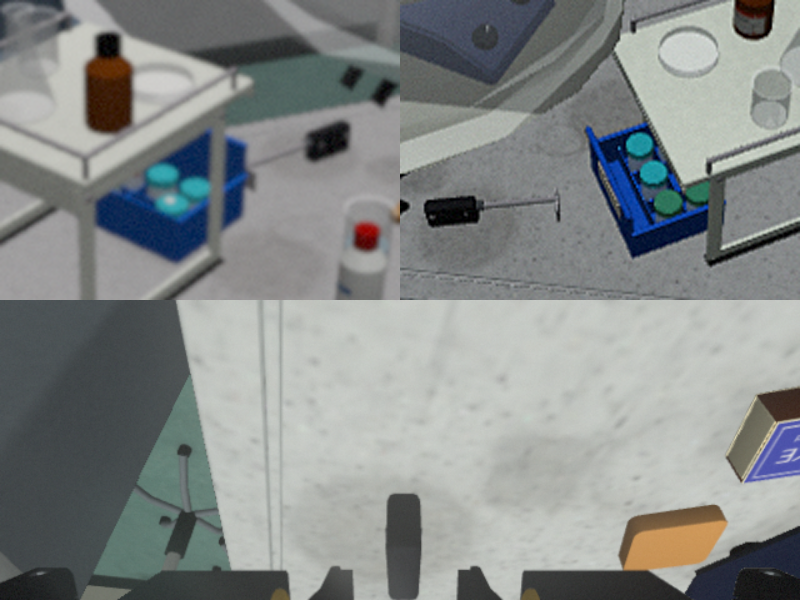

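The hook stands upright on the bench with its blade clear of the tote, and the fingers are free of it. The tote's plate is out in front of the deck with the vials upright, and the glassware is unchanged. I'm handing in.

Run:
```python
from h import *
print(ticket.hand_in(), bot.read_state()['time_s'])
```

```text
the job is handed in; nothing more can be done
the job is handed in; nothing more can be done
```

The tote is out, the hook stands upright on the bench again, and the job was handed in after about 12.5 s of robot time. No verdict was reported.

**What I did:** I gripped the hook by its handle and slid it in over the front plate, with its rod carrying the roller up. I then dropped the blade about 11 mm behind the plate and drew the tote straight out. After unhooking, I set the hook back at its original spot and backed the fingers off.

**Last checks:**
- **Plate position:** with the hook still engaged, the top camera put the middle of the plate about 4.0 cm in front of the deck's front edge, give or take 3–4 mm. After unhooking I only looked at it again and did not measure it.
- **Vials and glassware:** the pictures showed the vials upright and the glassware undisturbed.
- **Hook:** it stands upright with its blade about 5 cm clear of the tote.
- **Forces:** wrist force readings stayed within a few newtons, and the gripper was touching nothing at the end.

**What disagreed or stayed unchecked:**
- **Wrist camera:** it read distances into the bay about 5 mm too long, on both the legs and the plate. I relied on the arm's own position and the top camera instead.
- **Tote alignment:** the top view puts the two ends of the plate about 4 mm apart in distance from the deck edge, and its middle up to 7 mm off the riser's midline (wrist view). Both are close to the measurement error.
- **Roller:** it is hidden under the deck, so I judged it from forces and never saw it return to its stop.
- **Hood:** the arm worked close under the hanging glass hood. I saw no sign of contact in the joint torques, but did not check the clearance exactly.

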